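# Lift the parts-washer lid with its lever

## Robot

A 6-joint arm with a two-finger parallel gripper is mounted at the origin on the work surface. World frame = base frame: x ahead of the robot, y to its left, z up, the work surface at z = 0. Lengths are in m, angles in rad, forces in N, time in s.
With the tool pointing down it reaches from about 0.25 to 0.725 m from the base axis. Payload 4 kg.
Tool frame: the origin (TCP) lies at the very end of the fingers, on their centre line; the grasp point (between the pads) lies 19 mm behind it; z points along the fingers, y is the direction in which the jaws open and shut (so a half turn about z gives the same grasp; the last joint's range is limited). The gripper opens to 85 mm and grips with 20 to 120 N. Pads are 22 mm wide; open, the fingers measure 114 mm over their backs; the gripper's body (76 mm by 85 mm) begins 54 mm behind the grasp point. The pads swing forward as they close: fully open they stand 13 mm farther back than shut.
Start: joints at [-1.334, 0.241, 0.005, 1.335, 0, 1.571], TCP at [0.117, -0.486, 0.195] pointing down, gripper open.
Joint ranges: [-2.72, 2.72], [-1.05, 1.87], [-1.09, 1.28], [-1.99, 2.15], [-1.42, 1.44], [-3.14, 3.14]. Speed limits (rad/s): [2.79, 2.79, 3.14, 3.14, 3.14, 3.14].

## Interface

Orientations are given as a unit quaternion [x, y, z, w].
In Python, from bench import env gives the robot as it stands.
- The arm moves only by the tool carry_out, never from a script. Its argument "commands" is a list of rows, each an object of numbers: "dx", "dy", "dz": the shift along the tool's x, y, z in mm; "twist": the turn about the tool's z in degrees. In form: [{"dx": .., "dy": .., "dz": .., "twist": ..}, ...]. A call has 1 to 8 rows; each row is the pose to reach, as a shift and turn from the pose commanded when the call began, along the tool's axes at that moment; what a row does not reach only later rows make up. A row lasts 1/10 s, in which the tool goes at most 50 mm and 8.59 degrees, less where a joint would pass 70% of its speed; a pose out of reach is approached as far as the arm can. A call with a gripper value outside its range is refused whole. "gripper" is the opening, from -1 (shut) to 1 (fully open), set as the call begins (left out, the last holds). The fingers move at their own pace and stop on an object; "force" is the grip in N (left out, the last holds). Time passes only in rows, so rows that repeat a pose let the fingers close. It gives the time, the measured TCP pose, the force and the opening at its end, in the units of the state.
- env.observe(): the state, without advancing time (a new reading comes with each control period).
- env.snapshot(name): name is "scene" or "top"; returns a dict with "img" (420x560x3 uint8, blue, green, red), "depth" (420x560 float32, m along the optical axis (not along the pixel's ray), 0 where there is no reading), "K" (3x3 intrinsics, pixels), "R" (3x3) and "t" (3): a world point X has camera coordinates R X + t. Camera axes: x right, y down, z forward; pixel columns grow to the right and rows downward; lengths in m; the calibration is good to about 2 mm. A picture is of the moment at which its call begins.
- env.hand_in(): hands the job in, once; it reports no verdict.
Trained networks look in the newest picture that a camera, given by its name, has taken for a name from the list of things; names that differ only in an ending like _2 or _b are one class to them, and where a whole thing is asked for, a point or a joint stands for the part that bears it (a point fixed in the world has none). Each returns a list of dicts, best first, with "p" (0 to 1); they miss things now and then, are a little off and sometimes report something else, mostly with a low value. They report only what shows in the picture. A call takes as long as a camera call.
- env.spot_in(camera, label): "location" ([column, row] in pixels, amid what is visible of it).
- env.silhouettes(camera, label): "pixels" (420x560 bool, what is visible of it) and "location" ([column, row] in pixels, amid what is visible of it).
- env.pinpoint(camera, label): "location" ([column, row] in pixels: a listed point, or the origin of a listed thing).
The state is a dict: "time_s": time; "joint_positions": joint angles; "dq": joint speeds; "joint_torque": joint torques, N m; "eef_pos": TCP position; "eef_rot": TCP orientation; "ft_force": force on the tool from outside, world axes, zero at the start; "ft_torque": the same for the moment, N m; "opening": opening from 0.0 (shut) to 1.0 (fully open).
Only numpy, scipy, OpenCV 4.12 (cv2) and the standard library are available. Lean on these libraries where they do the work, as an engineer would, in place of code of your own. Each camera call takes 0.05 s, during which the arm holds its last target. There are 200 camera calls.

## Task

Clear the steel cap off the heavy lid of the parts washer: slide it with your fingertips, without picking it up, away from you onto the fixed deck beyond the lid, standing upright and entirely off the lid. Then press the rubber pad at the long end of the lever all the way down until the lever rests on its stop, so that the lid is raised, and finish while still holding the lever down. Leave the lever in its bracket, do not touch the lid itself once it is rising, and do not disturb the other things.

Things in the scene. Friction and masses are not known exactly. Their poses are not given: they have to be found in the camera images.
- washer: Bench-top parts washer, fixed: aluminium tank with a flat deck, 280 x 150 mm, 80 mm high, a grey lever bracket on its -y side. Origin on the bench, x pointing away from the robot (within 0.25 rad), z up; the deck covers x -0.081 to 0.200, y 0 to 0.150 at z 0.080. The lid fills x -0.055 to 0.055, y 0.022 to 0.123, flush with the deck; free deck starts at x 0.058.
- deck_spot (a point): a suitable place for the cap: point on the top of the free deck beyond the lid, at (0.108, 0.080, 0.080) of the washer's frame; there are more than 30 mm of free deck round it
- lid (a joint): Heavy dark steel lid, 110 x 101 mm and 26 mm thick, about 2.6 kg (2.1 to 3.4), hinged along its +y edge (axis along the washer's x, at y 0.125, z 0.080). Value in rad: 0 shut and flush, growing as the free (-y) edge rises; about 0.34 with the lever on its stop. It falls shut by its weight when the lever is let go.
- lid_lug (a point): top of the outer end of the lid's lug, an 8 mm thick, 40 mm wide strap bolted on the lid (y 0.031 to -0.035 of the washer's frame, its top 9 mm above the deck); the lever's short end bears up against it from below
- lever: Loose steel lever along the washer's y, bar 22 mm wide, 16 mm thick, 270 mm long. Origin on its 12 mm cross pin; frame parallel to the washer's at rest. Short end (80 mm) towards +y under the lid's lug; long end towards -y, at rest rising 20 degrees. Pressed, it turns about the pin by about 38 degrees, to 18 below level, where it meets the rubber stop. Needs 2 to 6 N at the pad.
- lever_pad (a point): centre of the top face of the rubber pad (46 mm along x, 44 mm along the lever, 16 mm thick) at the long end of the lever, 188 mm from the pin along the lever and 8 mm above its centre line. It sits at z about 0.173 at rest and goes down about 123 mm, on an arc round the pin, to z about 0.049 with the lever on the stop.
- lever_seat (a point): where the pin's axis belongs in the bracket: (0, -0.097, 0.101) of the washer's frame, fixed, between two slotted cheeks up to z 0.112. The bracket's foot is 90 mm wide, 6 mm thick, y 0 to -0.215; its rubber-topped stop post stands at y -0.200, top at z 0.055
- cap: Round stepped steel cap on the lid, 44 mm diameter for the lower 20 mm, then 32 mm diameter to 32 mm high, about 0.17 kg, axis upright. Origin at the centre of its underside. It slides on the lid and deck.
- seal_ring: bystander: copper ring 32 mm wide, 8 mm high, lying on the far end of the deck; origin centre of the underside
- socket_a: bystander: steel socket 28 mm diameter, 55 mm high, standing on the bench beyond the lever; origin centre of underside
- socket_b: bystander: steel socket 24 mm diameter, 50 mm high, standing on the bench beyond the lever; origin centre of underside
- spring: bystander: coil spring 22 mm diameter, 44 mm high, standing on the bench on the robot's side of the lever bracket; origin centre of underside
- wrench: bystander: wrench 150 mm long lying on the bench to the right
- brush: bystander: brush 190 mm long lying on the bench to the left
- jar: bystander: amber glass jar 64 mm diameter, 80 mm high, on the bench to the left; origin centre of underside

How it is judged:
On the way, in this order (a step that is already met when the one before it is completed fails the run):
1. the cap stands on the deck beyond the lid, let go, the lid still shut (x of cap in the frame of washer between 0.075 and 0.19 m and y of cap in the frame of washer between 0.005 and 0.145 m and z of cap in the frame of washer between 0.075 and 0.086 m and angle between cap's own z axis and vertical below 0.15 rad and linear speed of cap below 0.01 m/s and contact force between the fingers and cap below 0.2 N and value of joint lid below 0.04 rad), for 0.2 s.
2. the lever is pressed down on its stop by the fingers and the lid is raised (value of joint lid above 0.3 rad and contact force between the fingers and lever above 0.7 N and distance between lever and lever_seat below 0.008 m), for 0.3 s.
At the end, for the whole second after the job is handed in: The fingers still press on the lever (more than 0.7 N), its pin is within 8 mm of its seat in the bracket, the lid stands raised by more than 0.30 rad, and the cap stands upright and at rest on the deck with its centre more than 75 mm from the lid's middle line along the washer's x, so off the lid (all of step 2 and x of cap in the frame of washer between 0.075 and 0.19 m and y of cap in the frame of washer between 0.005 and 0.145 m and z of cap in the frame of washer between 0.075 and 0.086 m and angle between cap's own z axis and vertical below 0.15 rad and linear speed of cap below 0.01 m/s); the arm keeps its last pose, push and grip.
It fails at once if the cap is lifted more than 12 mm off the deck, falls off it or is knocked over (z of cap in the frame of washer above 0.092 m or z of cap in the frame of washer below 0.06 m or angle between cap's own z axis and vertical above 0.6 rad).
It fails at once if the lid is raised while the cap is still on it (value of joint lid above 0.08 rad and x of cap in the frame of washer below 0.07 m).
It fails at once if the robot touches the lid itself while it is raised (value of joint lid above 0.06 rad and contact force between any of the fingers, the arm and lid above 0.5 N).
It fails at once if the lever is lifted out of its bracket (distance between lever and lever_seat above 0.015 m).
It fails at once if a bystander is disturbed (moved more than 20 mm) (distance of any of seal_ring, socket_a, socket_b, spring, wrench, brush, jar from where it was at the start of the episode above 0.02 m).
It also fails if it takes over 50 s, if anything falls off the work surface, if the arm or the gripper's body presses on something with over 40 N, if the wrist force passes 120 N, or if a joint passes its speed limit or range.

## Working session

There is one attempt and no reset: what is moved stays moved. The work goes in short steps, Python scripts to look and compute and a tool call to move; the robot and the scene stay as the last step left them, time stands still between calls to the robot, and variables do not carry over. Pictures are saved under pics/ and viewed, about 8 in all and at most 12, crops included, and the job is handed in when it is done.

Besides the shell and the picture viewer there is one more tool, called as name([rows], argument=value, ...), one row to a line, values as JSON. carry_out: Moves the arm, as the interface text tells. Its arguments: {"type":"object","properties":{"commands":{"type":"array"},"gripper":{"type":"number"},"force":{"type":"number"}},"required":["commands"]}

```bash
mkdir -p pics
cat > h.py <<'E'
from bench import env
import numpy as np, cv2
def ray(s,px):
    d=s["R"].T@(np.linalg.inv(s["K"])@np.array([px[0],px[1],1.])); c=-s["R"].T@s["t"]; return c,d
def atdepth(s,px,r=2):
    u,v=int(round(px[0])),int(round(px[1])); w=s["depth"][max(v-r,0):v+r+1,max(u-r,0):u+r+1]; w=w[w>0]
    if not len(w): return None
    c,d=ray(s,px); return c+d*np.median(w)
def atz(s,px,z):
    c,d=ray(s,px); return c+d*(z-c[2])/d[2]
def proj(s,X):
    p=s["K"]@(s["R"]@np.asarray(X)+s["t"]); return p[:2]/p[2]
E
python3 - <<'E'
from h import *
np.set_printoptions(precision=4,suppress=True)
o=env.observe(); print(o["time_s"],o["eef_pos"],o["eef_rot"],o["opening"])
S={}
for c in("scene","top"):
    s=S[c]=env.snapshot(c); cv2.imwrite(f"pics/{c}0.png",s["img"]); print(c,-s["R"].T@s["t"])
    for l in["washer","deck_spot","lid_lug","lever","lever_pad","lever_seat","cap","seal_ring","socket_a","spring","jar"]:
        for r in env.pinpoint(c,l)[:2]:
            print(c,l,round(r["p"],2),np.round(r["location"],1),atdepth(s,r["location"]))
print(env.observe()["time_s"])
a=np.hstack([S["scene"]["img"],S["top"]["img"]])
E
```

```text
0.0 [ 0.1171 -0.4854  0.1943] [ 0.993   0.1181 -0.0001 -0.001 ] 1.0014656959098398
scene [1.0469 0.8076 1.068 ]
scene washer 0.84 [311.3 239.7] [0.58   0.1066 0.0806]
scene deck_spot 0.75 [294.6 259.5] [0.6468 0.1393 0.08  ]
scene deck_spot 0.63 [265.3 132.6] [ 0.5308 -0.2227  0.1714]
scene lid_lug 0.9 [307.5 207. ] [0.5316 0.0083 0.0835]
scene lever 0.91 [297.8 192.3] [ 0.5359 -0.0349  0.1027]
scene lever_pad 0.79 [262.1 132.1] [ 0.5383 -0.2274  0.1728]
scene lever_seat 0.6 [294.5 189.5] [ 0.5412 -0.0432  0.1085]
scene cap 0.83 [335.1 241.8] [0.5418 0.1532 0.0982]
scene seal_ring 0.64 [278.9 280.1] [0.71   0.1761 0.0841]
scene seal_ring 0.41 [345.3 360.8] [0.6788 0.4057 0.0535]
scene socket_a 0.6 [279.6 280.5] [0.7089 0.1775 0.0834]
scene socket_a 0.59 [255.8 223.2] [ 0.6481 -0.0673  0.0116]
scene spring 0.53 [329.1 203.6] [ 0.4359 -0.0289  0.0148]
scene jar 0.81 [345.2 360.5] [0.6794 0.4059 0.0556]
scene jar 0.46 [255.9 134.1] [ 0.557  -0.2286  0.1723]
top [ 0.3221 -0.0329  1.5124]
top washer 0.95 [255.6 237.2] [0.5243 0.0524 0.0894]
top deck_spot 0.84 [232.3 198.1] [0.645  0.1235 0.0806]
top deck_spot 0.58 [296.8 199.8] [ 0.6455 -0.0717  0.0471]
top lid_lug 0.57 [268.5 233.6] [0.5352 0.0144 0.086 ]
top lever 0.96 [289.6 231. ] [ 0.5388 -0.0479  0.1098]
top lever 0.16 [144.  273.2] [0.4259 0.3988 0.0164]
top lever_pad 0.64 [358.7 225.2] [ 0.5432 -0.239   0.1768]
top lever_seat 0.71 [288.8 234.6] [ 0.5285 -0.0455  0.1084]
top cap 0.56 [256.6 239.3] [0.5182 0.0495 0.088 ]
top cap 0.53 [226.2 237.3] [0.5212 0.1363 0.1134]
top seal_ring 0.47 [217.7 180.1] [0.7007 0.1682 0.0833]
top seal_ring 0.33 [285.  273.2] [ 0.4238 -0.0335  0.0033]
top socket_a 0.49 [326.8 209.1] [ 0.6229 -0.1665  0.01  ]
top socket_a 0.37 [301.2 198.2] [ 0.6506 -0.0853  0.0463]
top spring 0.56 [283.6 273.7] [ 0.4224 -0.0292  0.0016]
top jar 0.87 [152.7 197.5] [0.6492 0.3646 0.0795]
top jar 0.51 [258.1 236.1] [0.5275 0.045  0.0894]
1.2
```

View pics/scene0.png

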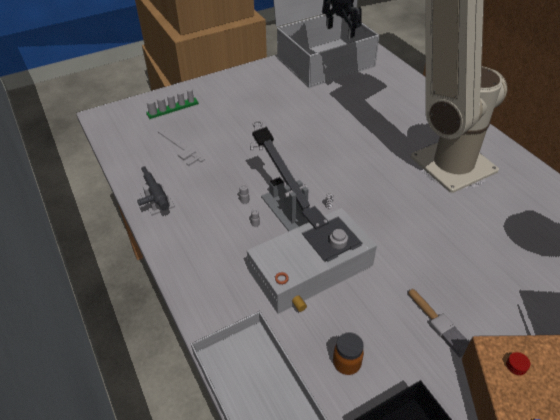

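View pics/top0.png

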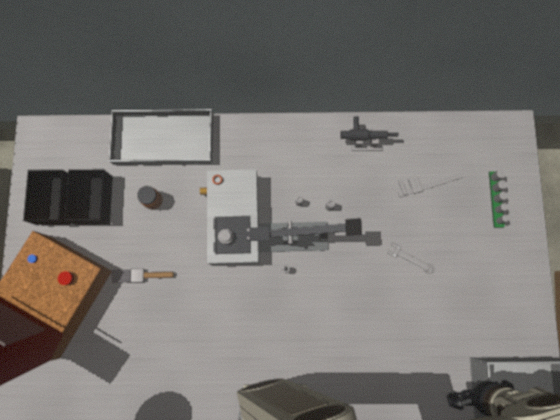

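The scene picture shows the cap near (338,236) on the dark lid, with the pad at (262,135). In the top picture the cap is near (226,237), the deck spans about (207..258, 170..263) and the pad is at (353,227). Next I'll fit the deck, cap and pad from depth.

```bash
cat >> h.py <<'E'
def cloud(s):
    v,u=np.mgrid[0:420,0:560]; z=s["depth"]; K=s["K"]
    P=np.stack([(u-K[0,2])/K[0,0]*z,(v-K[1,2])/K[1,1]*z,z],-1); P=(P-s["t"])@s["R"]
    P[z<=0]=np.nan; return P
E
python3 - <<'E'
from h import *
np.set_printoptions(precision=4,suppress=True)
for c in("top","scene"):
    s=env.snapshot(c); P=cloud(s).reshape(-1,3); P=P[~np.isnan(P[:,0])]
    R=P[(P[:,0]>.4)&(P[:,0]<.8)&(P[:,1]>-.1)&(P[:,1]<.27)]
    D=R[(R[:,2]>.074)&(R[:,2]<.087)&(R[:,1]>.04)]
    r=cv2.minAreaRect((D[:,:2]*1000).astype(np.float32)); print(c,"deck",r,cv2.boxPoints(r).round(1).tolist(),np.median(D[:,2]))
    C=R[(R[:,2]>.095)&(R[:,2]<.125)&(R[:,1]>.08)]; T=C[C[:,2]>.106]
    print("cap",len(C),C.mean(0),C.min(0),C.max(0),"top",len(T),T.mean(0),T.min(0),T.max(0))
    L=P[(P[:,0]>.48)&(P[:,0]<.62)&(P[:,1]>-.3)&(P[:,1]<-.06)&(P[:,2]>.1)]
    pd=L[(L[:,2]>.155)]; print("pad",len(pd),pd.mean(0),pd.min(0),pd.max(0))
    bar=L[L[:,1]>-.19]; print("bar dir",np.polyfit(bar[:,1],bar[:,0],1),np.polyfit(bar[:,1],bar[:,2],1))
    for l in("cap","lever_pad"):
        for r in env.silhouettes(c,l)[:2]:
            m=r["pixels"]; Q=cloud(s)[m]; Q=Q[~np.isnan(Q[:,0])]; print(l,round(r["p"],2),m.sum(),np.round(r["location"]),np.median(Q,0),Q.min(0),Q.max(0))
E
python3 - <<'E'
import cv2
a=cv2.imread("pics/scene0.png")[90:310,220:400]; b=cv2.imread("pics/top0.png")[160:290,195:375]
a=cv2.resize(a,(400,489),interpolation=3); b=cv2.resize(b,(400,289),interpolation=3)
import numpy as np
cv2.imwrite("pics/crop0.png",np.hstack([a,np.vstack([b,np.zeros((200,400,3),np.uint8)])]))
E
```

```text
top deck ((593.9638671875, 121.77044677734375), (282.4033508300781, 155.87994384765625), 1.2868279218673706) [[451.0, 196.5], [454.5, 40.70000076293945], [736.9000244140625, 47.0], [733.4000244140625, 202.89999389648438]] 0.08060935958706021
cap 177 [0.5284 0.1412 0.1076] [0.5058 0.1207 0.0952] [0.7104 0.1809 0.1204] top 103 [0.5275 0.1416 0.1123] [0.511  0.1259 0.1061] [0.5468 0.1579 0.1204]
pad 346 [ 0.5412 -0.2162  0.1698] [ 0.5186 -0.2473  0.1552] [ 0.5656 -0.1613  0.1823]
bar dir [-0.0251  0.5359] [-0.3648  0.0907]
cap 0.51 179 [226. 237.] [0.5253 0.1388 0.1083] [0.5058 0.1207 0.0755] [0.5486 0.1616 0.1204]
lever_pad 0.97 1054 [323. 229.] [ 0.5396 -0.1373  0.1332] [ 0.5064 -0.2766 -0.0091] [0.596  0.0158 0.1823]
scene deck ((591.1468505859375, 123.13471984863281), (285.7127990722656, 162.44064331054688), 1.445319652557373) [[446.29998779296875, 200.6999969482422], [450.3999938964844, 38.29999923706055], [736.0, 45.5], [731.9000244140625, 207.89999389648438]] 0.07896206004076536
cap 216 [0.5292 0.1476 0.1056] [0.5059 0.1227 0.0951] [0.5488 0.1655 0.115 ] top 113 [0.5265 0.1446 0.1107] [0.5104 0.1265 0.106 ] [0.5436 0.1605 0.115 ]
pad 308 [ 0.5417 -0.2141  0.167 ] [ 0.5161 -0.2463  0.1551] [ 0.5643 -0.1661  0.1809]
bar dir [-0.0316  0.5359] [-0.3579  0.0895]
cap 0.66 284 [335. 243.] [0.5322 0.1515 0.1014] [0.5059 0.1227 0.0764] [0.5489 0.1661 0.115 ]
lever_pad 0.6 1043 [279. 165.] [ 0.5399 -0.1236  0.1321] [ 0.4476 -0.4304 -0.0048] [0.5697 0.0171 0.1809]
```

View pics/crop0.png

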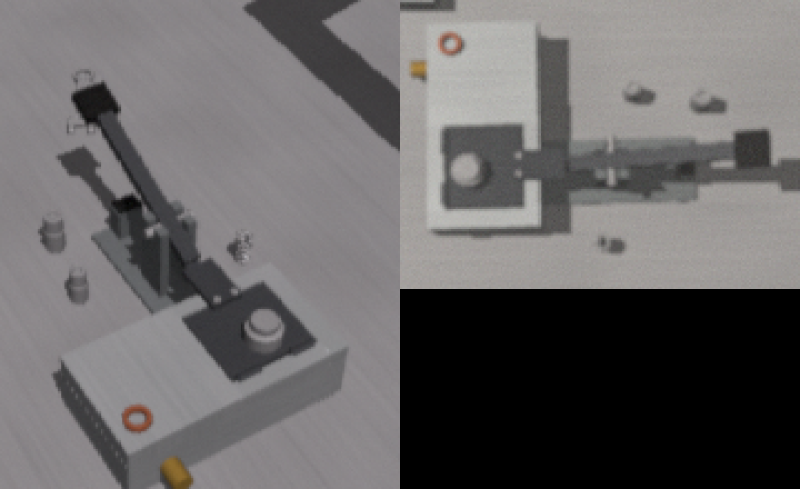

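carry_out([
  {"dx": 0,"dy": 0,"dz": -45,"twist": 4},
  {"dx": 240,"dy": -264,"dz": -65,"twist": 12.3},
  {"dx": 240,"dy": -264,"dz": -65,"twist": 12.3},
  {"dx": 240,"dy": -264,"dz": -65,"twist": 12.3},
  {"dx": 240,"dy": -264,"dz": -65,"twist": 12.3},
  {"dx": 240,"dy": -264,"dz": -65,"twist": 12.3},
  {"dx": 240,"dy": -264,"dz": -65,"twist": 12.3},
  {"dx": 240,"dy": -264,"dz": -65,"twist": 12.3},
], gripper=-0.2, force=30)

```text
time_s: 2.3
eef_pos: [0.2857, -0.1778, 0.2602]
eef_rot: [1.0, 0.011, 0.001, 0.0]
ft_force: [1.6, -0.9, -0.3]
opening: 0.404
```

```bash
cat >> h.py <<'E'
from scipy.spatial.transform import Rotation as Ro
def to(X,yaw=0.0235):
    o=env.observe(); R=Ro.from_quat(o["eef_rot"]).as_matrix(); p=np.array(o["eef_pos"])
    y=np.arctan2(R[1,0],R[0,0])
    print("t",round(o["time_s"],2),"tcp",np.round(p,4),"yaw",round(y,4),"F",np.round(o["ft_force"],1),"open",round(o["opening"],2))
    for x in X: print(x,"->",(R.T@(np.array(x)-p)*1000).round(1),"twist",round(np.degrees(y-yaw),1))
E
python3 -c "
from h import *
to([(.455,.140,.26),(.455,.140,.16)])"
```

```text
t 2.3 tcp [ 0.2857 -0.1778  0.2602] yaw 0.0213 F [ 1.6 -0.9 -0.3] open 0.4
(0.455, 0.14, 0.26) -> [ 1.761e+02 -3.142e+02  2.000e-01] twist -0.1
(0.455, 0.14, 0.16) -> [ 175.9 -314.2  100.2] twist -0.1
```

carry_out([
  {"dx": 176,"dy": -314,"dz": 0},
  {"dx": 176,"dy": -314,"dz": 0},
  {"dx": 176,"dy": -314,"dz": 0},
  {"dx": 176,"dy": -314,"dz": 0},
  {"dx": 176,"dy": -314,"dz": 0},
  {"dx": 176,"dy": -314,"dz": 20},
  {"dx": 176,"dy": -314,"dz": 50},
  {"dx": 176,"dy": -314,"dz": 80},
])

```text
validation failed for argument at $.co...
```

```bash
python3 -c "
from h import *
to([(.462,.140,.085),(.4785,.1405,.085),(.614,.1445,.085)])
s=env.snapshot('scene'); t=env.snapshot('top')
a=cv2.resize(s['img'][150:320,240:420],(424,400),interpolation=3); b=cv2.resize(t['img'][160:300,180:320],(376,376),interpolation=3); b=np.vstack([b,np.zeros((24,376,3),np.uint8)])
cv2.imwrite('pics/pre.png',np.hstack([a,b]))"
```

```text
t 2.3 tcp [ 0.2857 -0.1778  0.2602] yaw 0.0213 F [ 1.6 -0.9 -0.3] open 0.4
(0.462, 0.14, 0.085) -> [ 182.8 -314.1  175.2] twist -0.1
(0.4785, 0.1405, 0.085) -> [ 199.3 -314.3  175.3] twist -0.1
(0.614, 0.1445, 0.085) -> [ 334.9 -315.4  175.4] twist -0.1
```

View pics/pre.png

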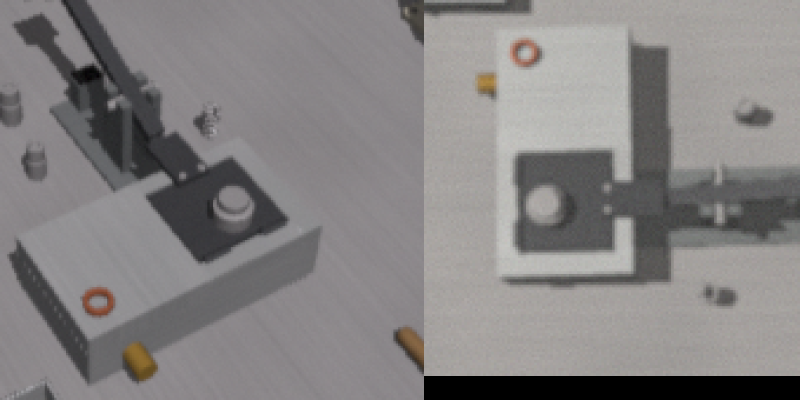

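The move was refused because its rows left out twist. The picture shows the cap still on the lid at (233,203) on the left and (545,205) on the right, so nothing has changed. I'll repeat the move with all four fields.

carry_out([
  {"dx": 176,"dy": -314,"dz": 0,"twist": 0},
  {"dx": 176,"dy": -314,"dz": 0,"twist": 0},
  {"dx": 176,"dy": -314,"dz": 0,"twist": 0},
  {"dx": 176,"dy": -314,"dz": 0,"twist": 0},
  {"dx": 176,"dy": -314,"dz": 0,"twist": 0},
  {"dx": 176,"dy": -314,"dz": 0,"twist": 0},
  {"dx": 176,"dy": -314,"dz": 40,"twist": 0},
  {"dx": 176,"dy": -314,"dz": 80,"twist": 0},
])

```text
time_s: 3.2
eef_pos: [0.4524, 0.0441, 0.2158]
eef_rot: [0.999, 0.037, 0.001, -0.016]
ft_force: [-0.0, 0.2, 0.1]
opening: 0.403
```

```bash
python3 -c "
from h import *
to([(.462,.140,.086),(.480,.1405,.086),(.614,.1445,.086)])
s=env.snapshot('scene'); cv2.imwrite('pics/pre2.png',cv2.resize(s['img'][150:320,240:420],(636,600),interpolation=3))"
```

```text
t 3.2 tcp [0.4524 0.0441 0.2158] yaw 0.0748 F [-0.   0.2  0.1] open 0.4
(0.462, 0.14, 0.086) -> [ 16.3 -90.6 132.9] twist 2.9
(0.48, 0.1405, 0.086) -> [ 34.3 -89.8 133. ] twist 2.9
(0.614, 0.1445, 0.086) -> [168.2 -83.7 133.2] twist 2.9
```

View pics/pre2.png

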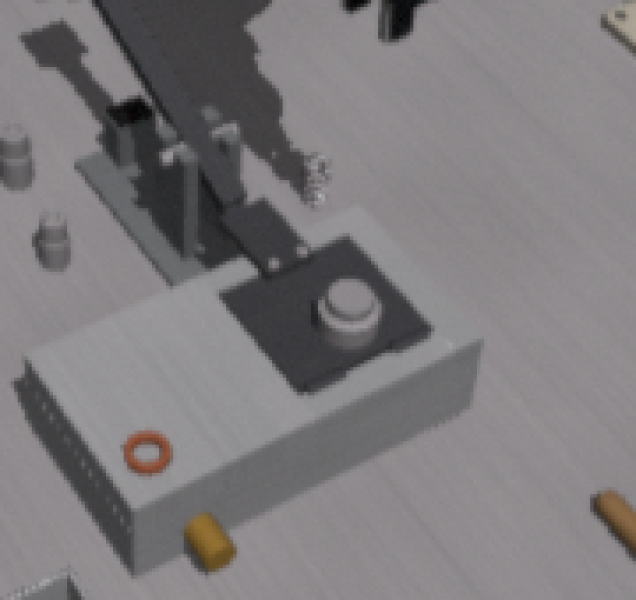

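Still moving when read; the picture shows the fingers at the upper edge (395,15), before the cap. Let it settle.

carry_out([
  {"dx": 0,"dy": 0,"dz": 0,"twist": 0},
  {"dx": 0,"dy": 0,"dz": 0,"twist": 0},
  {"dx": 0,"dy": 0,"dz": 0,"twist": 0},
])

```text
time_s: 3.55
eef_pos: [0.4498, 0.0436, 0.2168]
eef_rot: [0.999, 0.037, 0.0, -0.016]
ft_force: [0.3, 0.4, -0.8]
opening: 0.402
```

```bash
python3 -c "
from h import *
to([(.455,.140,.16),(.462,.140,.086),(.480,.1405,.086),(.614,.1445,.086)])"
```

```text
t 3.55 tcp [0.4498 0.0436 0.2168] yaw 0.0733 F [ 0.3  0.4 -0.8] open 0.4
(0.455, 0.14, 0.16) -> [ 12.1 -93.8  59.9] twist 2.9
(0.462, 0.14, 0.086) -> [ 19.  -90.9 133.8] twist 2.9
(0.48, 0.1405, 0.086) -> [ 37.  -90.1 133.8] twist 2.9
(0.614, 0.1445, 0.086) -> [170.9 -84.2 133.8] twist 2.9
```

carry_out([
  {"dx": 3,"dy": -25,"dz": 0,"twist": 0.8},
  {"dx": 6,"dy": -50,"dz": 5,"twist": 1.6},
  {"dx": 9,"dy": -75,"dz": 20,"twist": 2.4},
  {"dx": 12,"dy": -93,"dz": 40,"twist": 2.9},
  {"dx": 12,"dy": -93,"dz": 65,"twist": 2.9},
  {"dx": 14,"dy": -92,"dz": 90,"twist": 2.9},
  {"dx": 14,"dy": -92,"dz": 112,"twist": 2.9},
  {"dx": 14,"dy": -92,"dz": 112,"twist": 2.9},
])

```text
time_s: 4.35
eef_pos: [0.4604, 0.0648, 0.1095]
eef_rot: [0.998, 0.044, -0.006, -0.036]
ft_force: [-0.7, 1.0, -1.3]
opening: 0.397
```

```bash
python3 -c "
from h import *
to([(.460,.141,.088),(.480,.1415,.088),(.614,.1445,.088)])
s=env.snapshot('scene'); cv2.imwrite('pics/pre3.png',cv2.resize(s['img'][150:320,240:420],(636,600),interpolation=3))
for r in env.pinpoint('scene','cap')[:1]: print(atz(s,r['location'],.08))
"
```

```text
t 4.35 tcp [0.4604 0.0648 0.1095] yaw 0.088 F [-0.7  1.  -1.3] open 0.4
(0.46, 0.141, 0.088) -> [  6.5 -74.2  26.9] twist 3.7
(0.48, 0.1415, 0.088) -> [ 26.5 -73.   26.7] twist 3.7
(0.614, 0.1445, 0.088) -> [160.2 -64.3  24.9] twist 3.7
[0.53899792 0.13895687 0.08      ]
```

View pics/pre3.png

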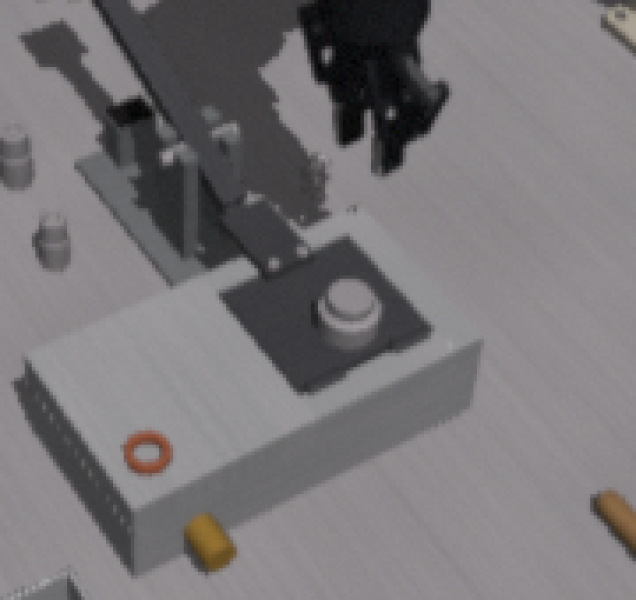

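```bash
python3 -c "
from h import *
o=env.observe(); print(np.round(o['joint_positions'],3),np.round(o['dq'],2),np.round(o['joint_torque'],1)); s=env.snapshot('scene')
p=proj(s,o['eef_pos']);print(p,(p-[240,150])*636/180)
to([(.46,.1,.11)])"
```

```text
[ 0.087  0.236 -0.233  1.11   0.072  3.141] [-0.   -0.03  0.05  0.03 -0.    0.  ] [  0.  -34.4  22.9  -0.3   0.2  -0. ]
[342.99830762 203.69069367] [363.9273536  189.70711763]
t 4.5 tcp [0.4617 0.0649 0.1117] yaw 0.0881 F [0.  0.4 0.5] open 0.4
(0.46, 0.1, 0.11) -> [  1.4 -34.9   4.2] twist 3.7
```

Joint 6 is at its limit (3.14), which caused the drift and tilt. I'll lift and turn the tool half a turn, since the grasp is the same either way.

carry_out([
  {"dx": 0,"dy": 0,"dz": -40,"twist": -8},
  {"dx": 0,"dy": 0,"dz": -80,"twist": -16},
  {"dx": 0,"dy": 0,"dz": -100,"twist": -24},
  {"dx": 0,"dy": 0,"dz": -100,"twist": -32},
  {"dx": 0,"dy": 0,"dz": -100,"twist": -40},
  {"dx": 0,"dy": 0,"dz": -100,"twist": -48},
  {"dx": 0,"dy": 0,"dz": -100,"twist": -56},
  {"dx": 0,"dy": 0,"dz": -100,"twist": -64},
])

```text
time_s: 5.3
eef_pos: [0.4641, 0.0577, 0.2136]
eef_rot: [0.822, 0.569, 0.017, -0.031]
ft_force: [-0.4, 0.2, -0.3]
opening: 0.398
```

```bash
python3 -c "
from h import *
o=env.observe(); print(np.round(o['joint_positions'],3)); print(Ro.from_quat(o['eef_rot']).as_matrix()[:,2])
to([(.455,.14,.21)],0.0235+np.pi)"
```

```text
[ 0.072  0.17  -0.039  1.364  0.072  2.002]
[-0.00711619  0.07161244 -0.99740715]
t 5.3 tcp [0.4641 0.0577 0.2136] yaw 1.2096 F [-0.4  0.2 -0.3] open 0.4
(0.455, 0.14, 0.21) -> [ 73.4 -37.3   9.6] twist -112.0
```

carry_out([
  {"dx": 15,"dy": -8,"dz": 0,"twist": -8},
  {"dx": 30,"dy": -16,"dz": 0,"twist": -16},
  {"dx": 45,"dy": -24,"dz": 0,"twist": -24},
  {"dx": 60,"dy": -32,"dz": 0,"twist": -32},
  {"dx": 73,"dy": -37,"dz": 0,"twist": -40},
  {"dx": 73,"dy": -37,"dz": 0,"twist": -48},
  {"dx": 73,"dy": -37,"dz": 0,"twist": -56},
  {"dx": 73,"dy": -37,"dz": 0,"twist": -64},
])

```text
time_s: 6.1
eef_pos: [0.4556, 0.1393, 0.2195]
eef_rot: [0.395, 0.918, 0.032, -0.018]
ft_force: [0.1, 0.3, 0.4]
opening: 0.397
```

carry_out([
  {"dx": 0,"dy": 0,"dz": 0,"twist": -8},
  {"dx": 0,"dy": 0,"dz": 0,"twist": -16},
  {"dx": 0,"dy": 0,"dz": 0,"twist": -24},
  {"dx": 0,"dy": 0,"dz": 0,"twist": -32},
  {"dx": 0,"dy": 0,"dz": 0,"twist": -40},
  {"dx": 0,"dy": 0,"dz": 0,"twist": -48},
  {"dx": 0,"dy": 0,"dz": 0,"twist": -48},
])

```text
time_s: 6.8
eef_pos: [0.4556, 0.1391, 0.2193]
eef_rot: [-0.009, 0.999, 0.036, -0.003]
ft_force: [-0.2, -0.2, -0.3]
opening: 0.399
```

```bash
python3 -c "
from h import *
o=env.observe(); print(np.round(o['joint_positions'],3)); print(Ro.from_quat(o['eef_rot']).as_matrix()[:,2])
to([(.455,.141,.12),(.46,.141,.089),(.480,.1415,.089),(.614,.1445,.089)],0.0235+np.pi)"
```

```text
[ 0.245  0.174 -0.018  1.368  0.072  0.228]
[-0.00752869  0.07202846 -0.99737416]
t 6.8 tcp [0.4556 0.1391 0.2193] yaw -3.1236 F [-0.2 -0.2 -0.3] open 0.4
(0.455, 0.141, 0.12) -> [-0.1 -5.2 99.2] twist -360.3
(0.46, 0.141, 0.089) -> [ -5.3  -7.5 130.1] twist -360.3
(0.48, 0.1415, 0.089) -> [-25.3  -7.4 130. ] twist -360.3
(0.614, 0.1445, 0.089) -> [-159.3   -6.7  129.2] twist -360.3
```

carry_out([
  {"dx": 0,"dy": -3,"dz": 35,"twist": 0},
  {"dx": 0,"dy": -5,"dz": 70,"twist": 0},
  {"dx": 0,"dy": -6,"dz": 100,"twist": 0},
  {"dx": -4,"dy": -7,"dz": 115,"twist": 0},
  {"dx": -4,"dy": -7,"dz": 128,"twist": 0},
  {"dx": -4,"dy": -7,"dz": 130,"twist": 0},
])

```text
time_s: 7.4
eef_pos: [0.4569, 0.141, 0.0868]
eef_rot: [-0.008, 0.999, 0.035, -0.006]
ft_force: [-0.1, 1.0, -0.7]
opening: 0.402
```

```bash
python3 -c "
from h import *
to([(.480,.1415,.089),(.614,.1445,.089)],0.0235+np.pi)
s=env.snapshot('scene'); cv2.imwrite('pics/pre4.png',cv2.resize(s['img'][150:320,240:420],(636,600),interpolation=3))"
```

```text
t 7.4 tcp [0.4569 0.141  0.0868] yaw -3.1261 F [-0.1  1.  -0.7] open 0.4
(0.48, 0.1415, 0.089) -> [-23.1   0.3  -2.4] twist -360.5
(0.614, 0.1445, 0.089) -> [-157.1    1.3   -3.8] twist -360.5
```

View pics/pre4.png

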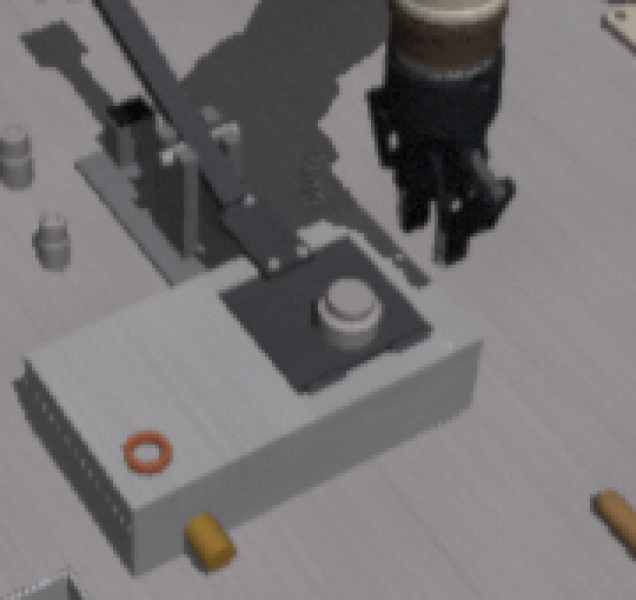

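```bash
python3 -c "
from h import *
s=env.snapshot('scene'); o=env.observe(); p=np.array(o['eef_pos'])
f=lambda X:((proj(s,X)-[240,150])*636/180).round(0)
print(f(p),f(p+[0,0.024,0]),f(p-[0,.024,0]),'cap',f((.528,.142,.08)),f((.528,.142,.112)),'corner',f((.4545,.0438+.15,.08)))
P=cloud(s)
for c,r in [(432,235),(415,215),(450,250),(348,300),(350,335)]:
  print(P[int(150+r*180/636),int(240+c*180/636)])
P=P.reshape(-1,3); T=P[(P[:,0]>.42)&(P[:,0]<.49)&(P[:,1]>.09)&(P[:,1]<.2)&(P[:,2]>.084)&(P[:,2]<.12)]; print(len(T),T.min(0),T.max(0),T.mean(0))
C=P[(P[:,0]>.495)&(P[:,0]<.57)&(P[:,1]>.1)&(P[:,1]<.2)&(P[:,2]>.106)&(P[:,2]<.12)]; print(C.min(0),C.max(0),C.mean(0))
"
```

```text
[425. 277.] [445. 300.] [406. 256.] cap [342. 323.] [345. 293.] corner [472. 333.]
[ 0.37028354  0.04121732 -0.00579127]
[0.45986633 0.12132457 0.1380367 ]
[0.46512792 0.16832666 0.14912152]
[0.52816699 0.14378491 0.10973241]
[0.53490282 0.16036096 0.09332264]
4 [0.46007855 0.09752816 0.0844854 ] [0.48853746 0.17938181 0.08571275] [0.47438537 0.14604694 0.08489836]
[0.51090364 0.12880947 0.10626001] [0.54231524 0.1599948  0.11598543] [0.52628661 0.14444835 0.11071738]
```

```bash
python3 -c "
from h import *
s=env.snapshot('scene'); o=env.observe(); print(o['time_s'],np.round(o['eef_pos'],4),np.round(o['dq'],2))
for n in ('scene','top'):
  s=env.snapshot(n)
  P=cloud(s).reshape(-1,3)
  for z in np.arange(.085,.2,.01):
    T=P[(P[:,0]>.40)&(P[:,0]<.499)&(P[:,1]>.06)&(P[:,1]<.22)&(P[:,2]>z)&(P[:,2]<z+.01)]
    if len(T): print(n,round(z,3),len(T),T.min(0).round(3),T.max(0).round(3))
  if n=='scene': cv2.imwrite('pics/pre5.png',cv2.resize(s['img'][180:270,320:410],(600,600),interpolation=3))
"
```

```text
7.55 [0.4584 0.1413 0.0887] [-0.   -0.01  0.01 -0.   -0.   -0.01]
scene 0.115 2 [0.452 0.121 0.123] [0.461 0.121 0.124]
scene 0.125 42 [0.45  0.109 0.125] [0.471 0.167 0.135]
scene 0.135 51 [0.447 0.105 0.136] [0.47  0.17  0.145]
scene 0.145 52 [0.45  0.107 0.145] [0.471 0.171 0.155]
scene 0.155 45 [0.451 0.111 0.155] [0.472 0.169 0.165]
scene 0.165 59 [0.451 0.084 0.165] [0.474 0.181 0.175]
scene 0.175 90 [0.445 0.084 0.175] [0.473 0.187 0.185]
scene 0.185 87 [0.447 0.078 0.185] [0.477 0.19  0.195]
scene 0.195 107 [0.447 0.071 0.195] [0.478 0.194 0.205]
top 0.085 13 [0.455 0.06  0.085] [0.499 0.095 0.088]
top 0.175 3 [0.449 0.081 0.179] [0.457 0.092 0.185]
top 0.185 5 [0.45  0.083 0.187] [0.475 0.089 0.195]
top 0.195 2 [0.455 0.088 0.198] [0.471 0.088 0.203]
```

View pics/pre5.png

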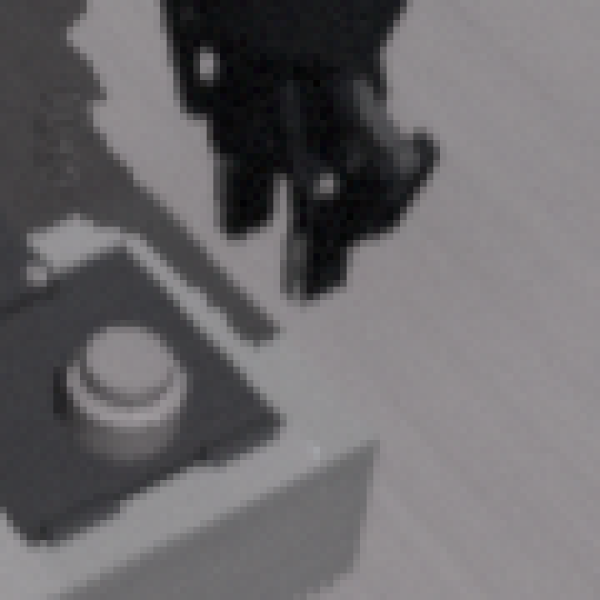

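Picture and depth both put the fingertips at z ≈ 0.123, at (300,295) in the crop and well clear of the deck. The reported TCP z is 0.089. The z reading doesn't match the fingers, and pad setback explains only 13 mm at most. I'll lower carefully and check from the camera and the force reading.

carry_out([
  {"dx": 0,"dy": -1,"dz": 10,"twist": 0},
  {"dx": 0,"dy": -2,"dz": 20,"twist": 0},
  {"dx": 0,"dy": -2,"dz": 22,"twist": 0},
  {"dx": 0,"dy": -2,"dz": 22,"twist": 0},
])

```text
time_s: 8.05
eef_pos: [0.4567, 0.1405, 0.0648]
eef_rot: [-0.009, 0.999, 0.035, -0.006]
ft_force: [0.0, 0.7, -0.6]
opening: 0.399
```

```bash
cat >> h.py <<'E'
def tips(x0,x1,y0=.06,y1=.22,z0=.083):
    P=cloud(env.snapshot('scene')).reshape(-1,3)
    T=P[(P[:,0]>x0)&(P[:,0]<x1)&(P[:,1]>y0)&(P[:,1]<y1)&(P[:,2]>z0)&(P[:,2]<.2)]
    for z in np.arange(z0,z0+.06,.005):
        U=T[(T[:,2]>z)&(T[:,2]<z+.005)]
        if len(U): print(round(z,3),len(U),U.min(0).round(3),U.max(0).round(3))
E
python3 -c "
from h import *
to([],0.0235+np.pi); tips(.44,.499)"
```

```text
t 8.05 tcp [0.4567 0.1405 0.0648] yaw -3.1236 F [ 0.   0.7 -0.6] open 0.4
0.083 19 [0.455 0.073 0.083] [0.498 0.191 0.085]
0.098 9 [0.45  0.119 0.099] [0.467 0.123 0.102]
0.103 18 [0.445 0.116 0.103] [0.47  0.164 0.108]
0.108 28 [0.445 0.116 0.108] [0.469 0.167 0.113]
0.113 20 [0.446 0.115 0.113] [0.469 0.169 0.117]
0.118 23 [0.447 0.114 0.118] [0.47  0.169 0.123]
0.123 27 [0.451 0.114 0.123] [0.472 0.169 0.128]
0.128 22 [0.451 0.114 0.128] [0.471 0.168 0.133]
0.133 21 [0.449 0.114 0.133] [0.471 0.167 0.138]
0.138 20 [0.453 0.094 0.138] [0.471 0.164 0.143]
0.143 29 [0.45  0.09  0.143] [0.472 0.176 0.148]
```

carry_out([
  {"dx": -6,"dy": -1,"dz": 6,"twist": 0},
  {"dx": -16,"dy": -1,"dz": 10,"twist": 0},
  {"dx": -26,"dy": -1,"dz": 10,"twist": 0},
  {"dx": -36,"dy": -1,"dz": 10,"twist": 0},
  {"dx": -42,"dy": -1,"dz": 10,"twist": 0},
  {"dx": -48,"dy": -1,"dz": 10,"twist": 0},
  {"dx": -56,"dy": -1,"dz": 10,"twist": 0},
  {"dx": -64,"dy": -1,"dz": 10,"twist": 0},
])

```text
time_s: 8.9
eef_pos: [0.5216, 0.1414, 0.0551]
eef_rot: [-0.009, 0.999, 0.036, -0.005]
ft_force: [-1.6, 0.7, 0.4]
opening: 0.399
```

```bash
cat >> h.py <<'E'
def cap(x0,x1):
    for n in ('scene','top'):
        P=cloud(env.snapshot(n)).reshape(-1,3)
        C=P[(P[:,0]>x0)&(P[:,0]<x1)&(P[:,1]>.1)&(P[:,1]<.2)&(P[:,2]>.106)&(P[:,2]<.12)]
        if len(C): print(n,'cap',len(C),C.min(0).round(3),C.max(0).round(3),C.mean(0).round(4))
E
python3 -c "
from h import *
to([],0.0235+np.pi); tips(.50,.533); cap(.53,.6)
s=env.snapshot('scene'); cv2.imwrite('pics/push.png',cv2.resize(s['img'][180:280,290:390],(600,600),interpolation=3))"
```

```text
t 8.9 tcp [0.5216 0.1414 0.0551] yaw -3.1235 F [-1.6  0.7  0.4] open 0.4
0.083 39 [0.501 0.06  0.083] [0.532 0.18  0.088]
0.088 27 [0.514 0.06  0.088] [0.531 0.155 0.092]
0.093 13 [0.514 0.083 0.093] [0.533 0.167 0.098]
0.098 24 [0.513 0.115 0.098] [0.533 0.168 0.103]
0.103 22 [0.514 0.119 0.104] [0.533 0.17  0.108]
0.108 24 [0.514 0.117 0.108] [0.533 0.171 0.113]
0.113 23 [0.516 0.113 0.113] [0.533 0.171 0.118]
0.118 17 [0.52  0.117 0.118] [0.533 0.169 0.123]
0.123 17 [0.518 0.115 0.123] [0.533 0.17  0.127]
0.128 10 [0.518 0.099 0.128] [0.532 0.164 0.133]
0.133 14 [0.517 0.097 0.133] [0.533 0.166 0.138]
0.138 21 [0.515 0.097 0.138] [0.533 0.183 0.143]
0.143 26 [0.51  0.094 0.143] [0.533 0.186 0.148]
scene cap 143 [0.53  0.108 0.106] [0.565 0.169 0.118] [0.546  0.1409 0.1109]
```

View pics/push.png

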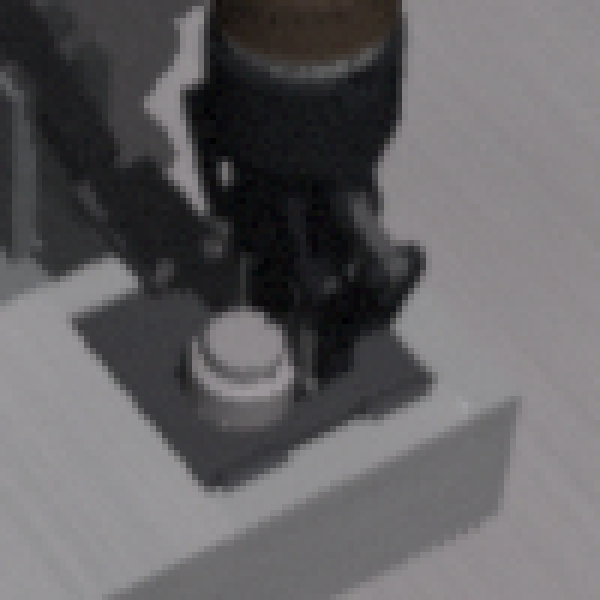

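The cap sits upright in the notch between the two fingertips, at (245,375) in the crop. I'll push 93 mm further.

carry_out([
  {"dx": -8,"dy": 0,"dz": 0,"twist": 0},
  {"dx": -18,"dy": 0,"dz": 0,"twist": 0},
  {"dx": -28,"dy": 0,"dz": 0,"twist": 0},
  {"dx": -38,"dy": 0,"dz": 0,"twist": 0},
  {"dx": -48,"dy": 0,"dz": 0,"twist": 0},
  {"dx": -58,"dy": 0,"dz": 0,"twist": 0},
  {"dx": -67,"dy": 0,"dz": 0,"twist": 0},
  {"dx": -75,"dy": 0,"dz": 0,"twist": 0},
])

```text
time_s: 9.9
eef_pos: [0.5971, 0.1429, 0.0545]
eef_rot: [-0.009, 0.999, 0.036, -0.005]
ft_force: [-4.3, -0.4, 2.3]
opening: 0.4
```

carry_out([
  {"dx": -7,"dy": 0,"dz": 0,"twist": 0},
  {"dx": -12,"dy": 0,"dz": 0,"twist": 0},
  {"dx": -16,"dy": 0,"dz": 0,"twist": 0},
  {"dx": -18,"dy": 0,"dz": 0,"twist": 0},
  {"dx": -18,"dy": 0,"dz": 0,"twist": 0},
  {"dx": -8,"dy": 0,"dz": 0,"twist": 0},
  {"dx": 10,"dy": 0,"dz": 0,"twist": 0},
  {"dx": 30,"dy": 0,"dz": 0,"twist": 0},
])

```text
time_s: 10.7
eef_pos: [0.5671, 0.1423, 0.0544]
eef_rot: [-0.009, 0.999, 0.036, -0.004]
ft_force: [0.2, -0.2, 1.3]
opening: 0.4
```

```bash
python3 -c "
from h import *
to([],0.0235+np.pi); cap(.61,.69)
s=env.snapshot('scene'); cv2.imwrite('pics/push2.png',cv2.resize(s['img'][180:320,240:400],(800,600)[:2],interpolation=3))"
```

```text
t 10.7 tcp [0.5671 0.1423 0.0544] yaw -3.1239 F [ 0.2 -0.2  1.3] open 0.4
scene cap 127 [0.624 0.126 0.106] [0.657 0.159 0.116] [0.6403 0.1433 0.1105]
```

View pics/push2.png

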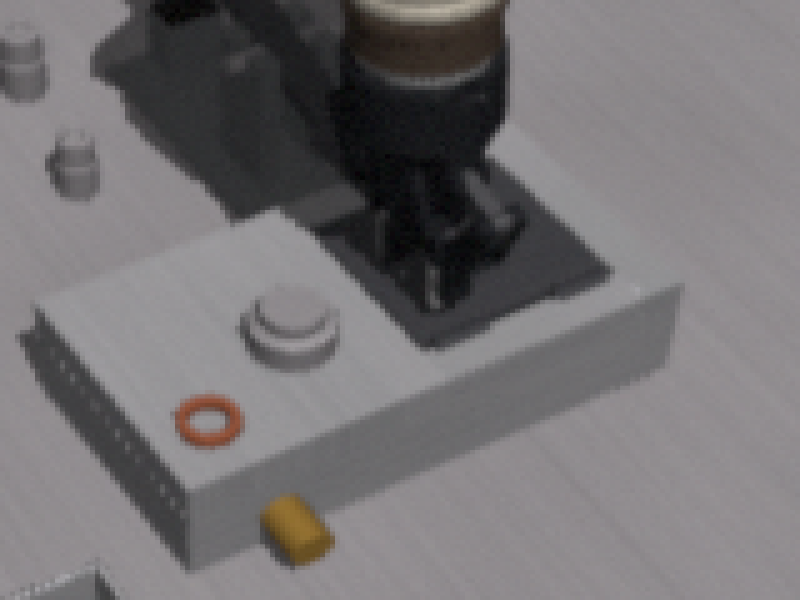

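The cap stands upright on the free deck at about washer (0.107, 0.095), at (290,325) in the picture, and the ring is untouched. Now I'll lift, shut the fingers and go above the pad.

carry_out([
  {"dx": 5,"dy": 0,"dz": -40,"twist": 0},
  {"dx": 8,"dy": 0,"dz": -85,"twist": 0},
  {"dx": 10,"dy": 0,"dz": -130,"twist": 0},
  {"dx": 12,"dy": 0,"dz": -170,"twist": 0},
  {"dx": 15,"dy": -20,"dz": -190,"twist": 0},
  {"dx": 20,"dy": -60,"dz": -190,"twist": 0},
  {"dx": 22,"dy": -100,"dz": -190,"twist": 0},
  {"dx": 25,"dy": -140,"dz": -190,"twist": 0},
], gripper=-1)

```text
time_s: 11.65
eef_pos: [0.5475, -0.0128, 0.235]
eef_rot: [-0.009, 0.999, 0.035, -0.003]
ft_force: [0.3, 0.4, -0.9]
opening: -0.002
```

```bash
python3 -c "
from h import *
o=env.observe(); print(np.round(o['joint_positions'],3)); print(Ro.from_quat(o['eef_rot']).as_matrix()[:,2])
to([(.5414,-.2255,.24),(.5414,-.2255,.19)],0.0235+np.pi); cap(.61,.69)"
```

```text
[-0.067  0.334  0.233  1.481  0.07  -0.086]
[-0.0064894   0.07059012 -0.9974843 ]
t 11.65 tcp [ 0.5475 -0.0128  0.235 ] yaw -3.1228 F [ 0.3  0.4 -0.9] open -0.0
(0.5414, -0.2255, 0.24) -> [  10.1 -211.6  -20. ] twist -360.3
(0.5414, -0.2255, 0.19) -> [   9.8 -215.2   29.9] twist -360.3
scene cap 124 [0.624 0.126 0.106] [0.655 0.159 0.117] [0.6399 0.1435 0.1107]
top cap 102 [0.622 0.121 0.106] [0.658 0.157 0.12 ] [0.641  0.1408 0.1117]
```

carry_out([
  {"dx": 3,"dy": -40,"dz": -5,"twist": 0},
  {"dx": 5,"dy": -80,"dz": -10,"twist": 0},
  {"dx": 8,"dy": -120,"dz": -15,"twist": 0},
  {"dx": 10,"dy": -160,"dz": -15,"twist": 0},
  {"dx": 10,"dy": -190,"dz": -15,"twist": 0},
  {"dx": 10,"dy": -210,"dz": 0,"twist": 0},
  {"dx": 10,"dy": -213,"dz": 15,"twist": 0},
  {"dx": 10,"dy": -213,"dz": 15,"twist": 0},
])

```text
time_s: 12.55
eef_pos: [0.539, -0.2233, 0.2018]
eef_rot: [-0.008, 0.999, 0.036, -0.006]
ft_force: [0.1, -0.8, 0.2]
opening: -0.003
```

```bash
python3 -c "
from h import *
to([],0.0235+np.pi); tips(.5,.59,-.28,-.17,.165)
s=env.snapshot('scene'); cv2.imwrite('pics/pad.png',cv2.resize(s['img'][90:250,210:370],(600,600),interpolation=3))"
```

```text
t 12.55 tcp [ 0.539  -0.2233  0.2018] yaw -3.1249 F [ 0.1 -0.8  0.2] open -0.0
0.165 81 [ 0.517 -0.242  0.165] [ 0.564 -0.195  0.17 ]
0.17 73 [ 0.517 -0.243  0.17 ] [ 0.565 -0.208  0.175]
0.175 42 [ 0.518 -0.243  0.175] [ 0.563 -0.222  0.179]
0.18 2 [ 0.546 -0.237  0.18 ] [ 0.556 -0.236  0.181]
```

View pics/pad.png

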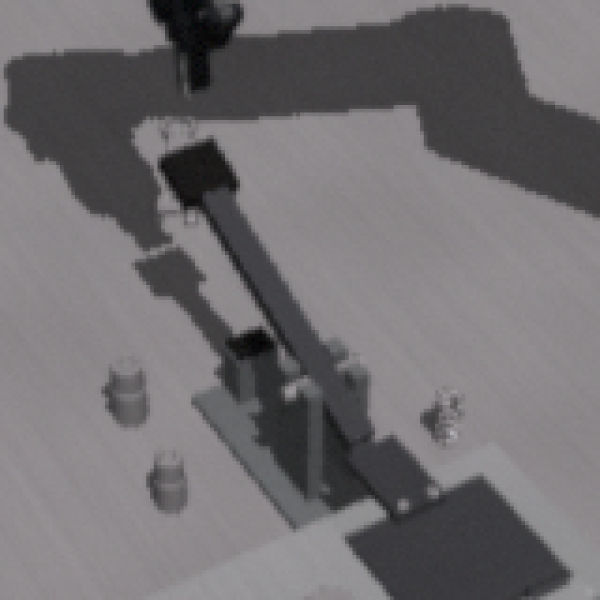

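The fingertips are above the pad: tips at (190,95), pad at (200,170). The wrench and sockets are clear. I'll descend to contact.

carry_out([
  {"dx": -2,"dy": -2,"dz": 15,"twist": 0},
  {"dx": -2,"dy": -3,"dz": 28,"twist": 0},
  {"dx": -2,"dy": -4,"dz": 38,"twist": 0},
  {"dx": -2,"dy": -5,"dz": 46,"twist": 0},
  {"dx": -2,"dy": -5,"dz": 46,"twist": 0},
])

```text
time_s: 13.15
eef_pos: [0.5407, -0.2239, 0.1573]
eef_rot: [-0.009, 0.999, 0.036, -0.005]
ft_force: [0.1, 0.1, 0.1]
opening: -0.0
```

```bash
cat >> h.py <<'E'
def lever():
    P=cloud(env.snapshot('scene')).reshape(-1,3)
    B=P[(P[:,0]>.527)&(P[:,0]<.55)&(P[:,1]>-.19)&(P[:,1]<-.07)&(P[:,2]>.07)&(P[:,2]<.15)]
    if len(B): print("lever n",len(B),"slope deg",np.degrees(np.arctan(-np.polyfit(B[:,1],B[:,2],1)[0])).round(1), "z at pin", np.polyval(np.polyfit(B[:,1],B[:,2],1),-.0513).round(4))
E
python3 -c "
from h import *
to([],0.0235+np.pi); tips(.5,.59,-.28,-.17,.165); lever()"
```

```text
t 13.15 tcp [ 0.5407 -0.2239  0.1573] yaw -3.1229 F [0.1 0.1 0.1] open -0.0
0.165 70 [ 0.517 -0.241  0.165] [ 0.564 -0.188  0.17 ]
0.17 75 [ 0.517 -0.239  0.17 ] [ 0.563 -0.209  0.175]
0.175 35 [ 0.519 -0.242  0.175] [ 0.564 -0.223  0.179]
0.18 1 [ 0.543 -0.235  0.18 ] [ 0.543 -0.235  0.18 ]
0.19 4 [ 0.533 -0.222  0.192] [ 0.544 -0.219  0.194]
0.195 5 [ 0.541 -0.227  0.195] [ 0.553 -0.215  0.2  ]
lever n 330 slope deg 18.0 z at pin 0.1098
```

carry_out([
  {"dx": 0,"dy": -1,"dz": 8,"twist": 0},
  {"dx": 0,"dy": -2,"dz": 14,"twist": 0},
  {"dx": 0,"dy": -4,"dz": 21,"twist": 0},
  {"dx": 0,"dy": -7,"dz": 28,"twist": 0},
  {"dx": 0,"dy": -10,"dz": 36,"twist": 0},
  {"dx": 0,"dy": -13,"dz": 44,"twist": 0},
  {"dx": 0,"dy": -15,"dz": 50,"twist": 0},
  {"dx": 0,"dy": -15,"dz": 50,"twist": 0},
])

```text
time_s: 14.05
eef_pos: [0.5403, -0.2359, 0.1059]
eef_rot: [-0.009, 0.999, 0.036, -0.005]
ft_force: [1.2, -1.5, 2.9]
opening: 0.002
```

```bash
python3 -c "
from h import *
to([(.541,-.238,.092),(.541,-.239,.076),(.541,-.239,.0595),(.541,-.238,.043),(.5405,-.233,.0175)],0.0235+np.pi); lever(); cap(.61,.69)"
```

```text
t 14.05 tcp [ 0.5403 -0.2359  0.1059] yaw -3.124 F [ 1.2 -1.5  2.9] open 0.0
(0.541, -0.238, 0.092) -> [-0.8 -3.1 13.7] twist -360.3
(0.541, -0.239, 0.076) -> [-0.9 -5.3 29.6] twist -360.3
(0.541, -0.239, 0.0595) -> [-1.1 -6.5 46. ] twist -360.3
(0.541, -0.238, 0.043) -> [-1.3 -6.6 62.5] twist -360.3
(0.5405, -0.233, 0.0175) -> [-1.1 -3.5 88.3] twist -360.3
lever n 340 slope deg 9.6 z at pin 0.1062
scene cap 128 [0.623 0.125 0.106] [0.656 0.158 0.117] [0.6404 0.1433 0.1105]
top cap 95 [0.621 0.125 0.106] [0.661 0.157 0.118] [0.6411 0.1411 0.1122]
```

The lever is following the fingers, with about 3 N at a slope of 10°. Continuing.

carry_out([
  {"dx": 0,"dy": -2,"dz": 8,"twist": 0},
  {"dx": 0,"dy": -4,"dz": 18,"twist": 0},
  {"dx": 0,"dy": -5,"dz": 28,"twist": 0},
  {"dx": 0,"dy": -6,"dz": 38,"twist": 0},
  {"dx": 0,"dy": -7,"dz": 48,"twist": 0},
  {"dx": 0,"dy": -7,"dz": 58,"twist": 0},
  {"dx": 0,"dy": -6,"dz": 68,"twist": 0},
  {"dx": 0,"dy": -6,"dz": 70,"twist": 0},
])

```text
time_s: 15.0
eef_pos: [0.5394, -0.2365, 0.0352]
eef_rot: [-0.009, 0.999, 0.036, -0.006]
ft_force: [1.3, -3.1, 3.6]
opening: 0.004
```

```bash
python3 -c "
from h import *
to([(.5405,-.233,.0175)],0.0235+np.pi); lever(); cap(.61,.69)"
```

```text
t 15.0 tcp [ 0.5394 -0.2365  0.0352] yaw -3.1235 F [ 1.3 -3.1  3.6] open 0.0
(0.5405, -0.233, 0.0175) -> [-1.3  2.2 17.9] twist -360.3
lever n 241 slope deg -11.6 z at pin 0.1056
scene cap 124 [0.625 0.126 0.106] [0.658 0.161 0.116] [0.6404 0.1435 0.1109]
top cap 100 [0.624 0.122 0.106] [0.657 0.157 0.118] [0.6405 0.1403 0.1115]
```

carry_out([
  {"dx": 0,"dy": 1,"dz": 6,"twist": 0},
  {"dx": 0,"dy": 2,"dz": 11,"twist": 0},
  {"dx": 0,"dy": 3,"dz": 15,"twist": 0},
  {"dx": 0,"dy": 3,"dz": 18,"twist": 0},
  {"dx": 0,"dy": 3,"dz": 18,"twist": 0},
])

```text
time_s: 15.65
eef_pos: [0.5398, -0.2322, 0.0186]
eef_rot: [-0.009, 0.999, 0.036, -0.005]
ft_force: [0.5, -1.4, 2.3]
opening: 0.0
```

```bash
python3 -c "
from h import *
to([],0.0235+np.pi); lever(); tips(.5,.58,.07,.12,.083)"
```

```text
t 15.65 tcp [ 0.5398 -0.2322  0.0186] yaw -3.1234 F [ 0.5 -1.4  2.3] open 0.0
lever n 207 slope deg 12.9 z at pin 0.0749
0.093 34 [0.502 0.104 0.094] [0.579 0.12  0.098]
0.098 160 [0.501 0.086 0.098] [0.58  0.12  0.103]
0.103 175 [0.5   0.076 0.103] [0.58  0.118 0.108]
0.108 100 [0.5   0.074 0.108] [0.58  0.101 0.113]
0.113 22 [0.511 0.072 0.113] [0.575 0.09  0.118]
0.118 80 [0.513 0.07  0.118] [0.555 0.091 0.123]
0.123 33 [0.515 0.071 0.123] [0.554 0.089 0.127]
0.128 4 [0.52  0.071 0.128] [0.535 0.076 0.128]
```

```bash
cat >> h.py <<'E'
def lid():
    for n in('scene','top'):
        P=cloud(env.snapshot(n)).reshape(-1,3); L=P[(P[:,0]>.565)&(P[:,0]<.58)&(P[:,1]>.075)&(P[:,1]<.158)&(P[:,2]>.07)&(P[:,2]<.14)]
        print(n,"lid angle",len(L),np.arctan(-np.polyfit(L[:,1],L[:,2],1)[0]).round(3))
        A=P[(P[:,0]>.531)&(P[:,0]<.546)&(P[:,1]>-.2)&(P[:,1]<-.06)]; w=-.02+0*A[:,1]; zl=.1095+np.tan(np.radians(18))*(A[:,1]+.0513); A=A[abs(A[:,2]-zl)<.025]
        q=np.polyfit(A[:,1],A[:,2],1); print("  lever",len(A),np.degrees(np.arctan(-q[0])).round(1),np.polyval(q,-.0513).round(4))
E
python3 -c "
from h import *
lid()"
```

```text
scene lid angle 189 0.323
  lever 129 -16.7 0.1068
top lid angle 136 0.318
  lever 230 -16.8 0.1088
```

carry_out([
  {"dx": 0,"dy": 0,"dz": 2,"twist": 0},
  {"dx": 0,"dy": 0,"dz": 3,"twist": 0},
  {"dx": 0,"dy": 0,"dz": 3,"twist": 0},
])

```text
time_s: 16.15
eef_pos: [0.5399, -0.2317, 0.0162]
eef_rot: [-0.009, 0.999, 0.036, -0.005]
ft_force: [0.1, -0.0, 4.6]
opening: 0.001
```

```bash
python3 -c "
from h import *
to([],0.0235+np.pi);lid()"
```

```text
t 16.15 tcp [ 0.5399 -0.2317  0.0162] yaw -3.1232 F [ 0.1 -0.   4.6] open 0.0
scene lid angle 182 0.334
  lever 125 -17.3 0.1067
top lid angle 135 0.334
  lever 229 -17.7 0.1089
```

carry_out([
  {"dx": 0,"dy": 0,"dz": 1,"twist": 0},
  {"dx": 0,"dy": 0,"dz": 1.5,"twist": 0},
  {"dx": 0,"dy": 0,"dz": 1.5,"twist": 0},
  {"dx": 0,"dy": 0,"dz": 1.5,"twist": 0},
])

```text
time_s: 16.65
eef_pos: [0.5398, -0.2315, 0.0147]
eef_rot: [-0.009, 0.999, 0.036, -0.005]
ft_force: [0.4, 2.6, 4.1]
opening: -0.002
```

```bash
python3 -c "
from h import *
to([],0.0235+np.pi);lid();cap(.61,.69)"
```

```text
t 16.65 tcp [ 0.5398 -0.2315  0.0147] yaw -3.1231 F [0.4 2.6 4.1] open -0.0
scene lid angle 192 0.336
  lever 129 -17.8 0.1062
top lid angle 133 0.343
  lever 229 -18.5 0.1096
scene cap 124 [0.623 0.126 0.106] [0.656 0.159 0.116] [0.6403 0.1431 0.1106]
top cap 97 [0.624 0.127 0.106] [0.661 0.157 0.119] [0.6415 0.1415 0.1123]
```

carry_out([
  {"dx": 0,"dy": 0,"dz": 1,"twist": 0},
  {"dx": 0,"dy": 0,"dz": 1,"twist": 0},
  {"dx": 0,"dy": 0,"dz": 1,"twist": 0},
  {"dx": 0,"dy": 0,"dz": 1,"twist": 0},
])

```text
time_s: 17.25
eef_pos: [0.5398, -0.2322, 0.0136]
eef_rot: [-0.009, 0.999, 0.036, -0.005]
ft_force: [-0.3, 1.4, 3.9]
opening: 0.002
```

```bash
python3 -c "
from h import *
to([],0.0235+np.pi);lid();to([])
s=env.snapshot('scene'); cv2.imwrite('pics/end.png',cv2.resize(s['img'][90:310,200:420],(600,600),interpolation=3))"
```

```text
t 17.25 tcp [ 0.5398 -0.2322  0.0136] yaw -3.1236 F [-0.3  1.4  3.9] open 0.0
scene lid angle 191 0.333
  lever 131 -18.2 0.1068
top lid angle 135 0.329
  lever 234 -19.2 0.1098
t 17.35 tcp [ 0.5398 -0.2321  0.0136] yaw -3.1236 F [0.5 1.1 3.6] open -0.0
```

View pics/end.png

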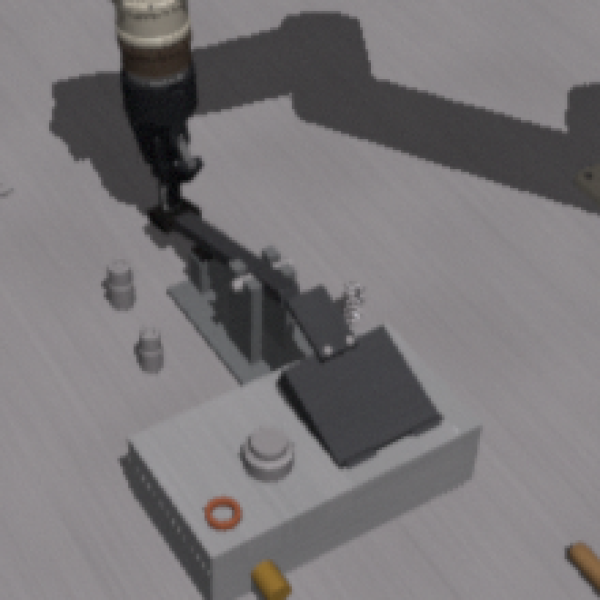

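Lid raised, cap upright at (268,450). But the last millimetre tipped the lever past the stop a little: slope −19°, lid angle slightly lower. That means the pin is starting to lift, so I'll back off 1.5 mm.

carry_out([
  {"dx": 0,"dy": 0,"dz": -1,"twist": 0},
  {"dx": 0,"dy": 0,"dz": -1.5,"twist": 0},
  {"dx": 0,"dy": 0,"dz": -1.5,"twist": 0},
  {"dx": 0,"dy": 0,"dz": -1.5,"twist": 0},
])

```text
time_s: 17.8
eef_pos: [0.5393, -0.2324, 0.0146]
eef_rot: [-0.009, 0.999, 0.036, -0.005]
ft_force: [-0.4, -0.1, 0.2]
opening: 0.002
```

```bash
python3 -c "
from h import *
to([]);lid();lid();to([]);cap(.61,.69)"
```

```text
t 17.8 tcp [ 0.5393 -0.2324  0.0146] yaw -3.1238 F [-0.4 -0.1  0.2] open 0.0
scene lid angle 193 0.325
  lever 119 -17.8 0.1068
top lid angle 138 0.308
  lever 231 -17.2 0.1075
scene lid angle 188 0.336
  lever 126 -18.0 0.1069
top lid angle 133 0.327
  lever 223 -18.3 0.1088
t 18.0 tcp [ 0.5396 -0.2323  0.0149] yaw -3.1237 F [0.6 0.  0.4] open 0.0
scene cap 121 [0.624 0.126 0.106] [0.655 0.158 0.116] [0.6401 0.1433 0.1107]
top cap 98 [0.622 0.122 0.106] [0.657 0.157 0.12 ] [0.6408 0.1402 0.1125]
```

Force dropped to about 0.3 N, which is too little, so I'll take 1 mm back.

carry_out([
  {"dx": 0,"dy": 0,"dz": 1,"twist": 0},
  {"dx": 0,"dy": 0,"dz": 1,"twist": 0},
  {"dx": 0,"dy": 0,"dz": 1,"twist": 0},
  {"dx": 0,"dy": 0,"dz": 1,"twist": 0},
  {"dx": 0,"dy": 0,"dz": 1,"twist": 0},
])

```text
time_s: 18.6
eef_pos: [0.5399, -0.2322, 0.0142]
eef_rot: [-0.009, 0.999, 0.036, -0.005]
ft_force: [-0.3, 0.7, 0.6]
opening: -0.0
```

```bash
python3 -c "
from h import *
to([]);lid();to([]);lid();to([])"
```

```text
t 18.6 tcp [ 0.5399 -0.2322  0.0142] yaw -3.1235 F [-0.3  0.7  0.6] open -0.0
scene lid angle 194 0.337
  lever 126 -18.4 0.1075
top lid angle 135 0.342
  lever 231 -17.7 0.1083
t 18.7 tcp [ 0.5399 -0.2322  0.0142] yaw -3.1235 F [ 0.1 -0.   0.9] open 0.0
scene lid angle 190 0.339
  lever 128 -17.9 0.1065
top lid angle 139 0.316
  lever 226 -18.2 0.1089
t 18.8 tcp [ 0.5399 -0.2323  0.0142] yaw -3.1235 F [ 0.4 -0.3  0.4] open -0.0
```

carry_out([
  {"dx": 0,"dy": 0,"dz": 1,"twist": 0},
  {"dx": 0,"dy": 0,"dz": 1.5,"twist": 0},
  {"dx": 0,"dy": 0,"dz": 1.5,"twist": 0},
  {"dx": 0,"dy": 0,"dz": 1.5,"twist": 0},
  {"dx": 0,"dy": 0,"dz": 1.5,"twist": 0},
])

```text
time_s: 19.3
eef_pos: [0.5401, -0.232, 0.0131]
eef_rot: [-0.009, 0.999, 0.036, -0.004]
ft_force: [0.2, 1.2, 5.7]
opening: 0.0
```

```bash
python3 -c "
from h import *
to([]);lid();to([]);lid();to([]);lid();to([])"
```

```text
t 19.3 tcp [ 0.5401 -0.232   0.0131] yaw -3.1233 F [0.2 1.2 5.7] open 0.0
scene lid angle 185 0.33
  lever 127 -18.5 0.1072
top lid angle 137 0.343
  lever 224 -18.6 0.109
t 19.4 tcp [ 0.5401 -0.232   0.0131] yaw -3.1234 F [-0.9  1.9  5.6] open 0.0
scene lid angle 192 0.336
  lever 126 -18.1 0.1066
top lid angle 133 0.349
  lever 234 -18.7 0.109
t 19.5 tcp [ 0.5401 -0.232   0.0131] yaw -3.1234 F [-1.3  0.6  4.8] open -0.0
scene lid angle 188 0.349
  lever 125 -18.3 0.1073
top lid angle 137 0.325
  lever 218 -18.8 0.1094
t 19.6 tcp [ 0.5401 -0.232   0.0131] yaw -3.1234 F [-0.5  1.5  5.6] open 0.0
```

The push is now a steady 5.5 N, the lid is at about 0.34 rad, the lever is at −18.5° and the pin height hasn't changed. I'll do a final cap check and hand in.

```bash
python3 -c "
from h import *
cap(.61,.69); to([]); print(env.hand_in()); to([])"
```

```text
scene cap 128 [0.625 0.127 0.106] [0.655 0.159 0.116] [0.6402 0.1432 0.1104]
top cap 96 [0.626 0.124 0.106] [0.657 0.16  0.118] [0.6412 0.1412 0.1119]
t 19.7 tcp [ 0.5401 -0.232   0.0131] yaw -3.1234 F [-0.5  0.6  4.3] open 0.0
the job is handed in; nothing more can be done
None
the job is handed in; nothing more can be done
```

I slid the cap off the lid with the half-open fingertips, then pressed the lever pad down with the fingers shut. I handed the job in at 19.7 s, still holding the lever; no verdict is reported.

**Last checks:**
- **Cap:** upright on the free deck at about (0.107, 0.095) in the washer's frame. It has not moved since I let it go.
- **Lid:** about 0.34 rad, with single readings from 0.325 to 0.349.
- **Lever:** about 18.5° below level, with the pin height unchanged within about 2 mm.
- **Push:** 4.3 to 5.7 N.
- **Bystanders:** the sockets, ring and spring looked unmoved in the last picture. I did not check the wrench, brush and jar separately at the end.

**What disagreed or failed:**
- **Reported height:** the TCP z read about 33 mm lower than the fingertips seen in depth, so I used the camera heights.
- **Refused move:** one call was rejected because its rows left out twist.
- **Joint 6 limit:** reaching it left a 4° tool tilt, which stayed to the end, and I had to turn the tool half a turn.
- **Push at the stop:** backing off 1.5 mm dropped the force to about 0.3 N, so I pressed again before handing in.

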